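# Take the white gauge block from its case with the tongs and hold it over the felt pad

### The job

Take the sprung gauge tongs out of their blue upright holder, close their jaws on the white ceramic gauge block in the wooden case, draw it straight up out of its slot and hold it upright, at least 5 cm above the middle of the blue felt pad, ready for wiping. Finish while still holding it there in the squeezed tongs; do not drop it or set it down, never touch any gauge block with the gripper's fingers, and leave the steel gauge blocks and everything else on the plate where they are.

Things in the scene. Friction and masses are not known exactly. Their poses are not given: they have to be found in the camera images.
- tongs: Sprung tongs, steel arms, blue grips, white nylon jaws, 0.1 kg, standing jaws down in the holder. Origin midway between the jaw tips, at their height; z up along the tongs; top (hinge, axis along x, 123 mm up) 129 mm above the origin. Arms form an inverted V and close along y, both alike: a half turn about z gives the same tongs. Squeezing starts at about 3 N and takes about 8 N when closed.
- tongs_grip (a point): Place to squeeze, closing along the tongs' y: on the axis between the blue grips, 78 mm above the tips, 51 mm below the top. Grips are flat, 17 mm wide in x, 57 to 95 mm above the tips. Free, 59 mm over their lower ends (49 at the upper); squeezed to 50 mm over the lower ends the tongs are held firmly, jaws still about 25 mm apart; 42 mm and parallel when the jaws are parallel and 9 mm apart.
- tongs_jaws (a point): Point on the tongs' axis between the jaws, 10 mm above the tips. The jaws' gripping faces are the lowest 22 mm, 14 mm wide in x; free, they are 42 mm apart at the tips (37 at their upper edge), 57 mm over all.
- tongs_left (a joint): Closing angle of one arm of the tongs in rad (the other mirrors it): 0 sprung open, 0.135 with the jaws 9 mm apart, 0.165 fully squeezed on nothing.
- holder: Fixed tongs holder: blue block 60 mm (x) by 100 mm (y) on a grey foot 74 by 114 mm, top 50 mm above the plate. One pocket, 20 mm (x) by 64 mm (y), 40 mm deep (floor 10 mm above the plate), in which the tongs stand, jaws opening along y. Origin in the centre of its underside, z up.
- case: Fixed wooden case, 130 mm (x) by 160 mm (y), rim 30 mm high; open lid, as high, flat beyond its +x edge. Origin: centre of the case's underside. Three slots at x +15 mm, y -44, 0, +44 mm, each 38 (x) by 12 mm (y), 18 mm deep, floor 6 mm above the plate, hold the gauge blocks in any order. A row of fixed short steel blocks at x -34 mm is 30 mm high.
- gauge_white: The only white (ceramic) gauge block: 35 mm (x) by 9 mm (y) by 50 mm tall, about 0.1 kg, standing loosely in one of the slots, its axes along the case's (neighbours stand 44 mm away along y). Origin in the centre of its underside, z up; in its slot its top is 56 mm above the plate, 26 mm above the case's rim.
- gauge_steel_a: Steel gauge block, 35 by 9 mm, 40 mm tall, in another slot of the case (origin underside centre). Leave it in its slot.
- gauge_steel_b: Steel gauge block, 35 by 9 mm, 30 mm tall, in another slot of the case (origin underside centre). Leave it in its slot.
- pad: Blue felt pad lying fixed on the plate, 110 mm (x) by 140 mm (y), 4 mm thick; origin in the centre of its underside.
- jack_a: Steel screw jack with bell-shaped foot and pointed top, 54 mm across, 107 mm tall; origin underside centre. Leave alone.
- jack_b: A second screw jack like jack_a. Leave alone.
- ring_gauge: Steel ring gauge lying flat, 64 mm across, 22 mm tall; origin underside centre. Leave alone.
- plug_gauge: Steel plug gauge standing upright, 30 mm across, 80 mm tall; origin underside centre. Leave alone.
- vblock: Steel V-block, 50 by 50 mm, 40 mm tall; origin underside centre. Leave alone.

How it is judged (in metres and radians):
On the way, in this order (a step that is already met when the one before it is completed fails the run):
1. the tongs are gripped and lifted clear of the holder while the white block still stands in its slot (height (world z) of tongs above 0.055 m and contact force between the fingers and tongs above 1 N and distance of gauge_white from where it was at the start of the episode below 0.008 m), for 0.1 s.
2. the white block is lifted out of the case, carried by the gripped tongs alone (height (world z) of gauge_white above 0.035 m and contact force between gauge_white and tongs above 0.3 N and contact force between gauge_white and case below 0.05 N and contact force between the fingers and tongs above 1 N), for 0.1 s.
At the end, for the whole second after the job is handed in: The white block hangs at rest in the squeezed tongs, gripped by the fingers: upright within 0.3 rad, its underside over 45 mm above the plate and within 40 mm of the pad's centre seen from above, touching nothing else; every other block and gauge is within 12 mm of its start (horizontal distance between gauge_white and pad below 0.04 m and height (world z) of gauge_white above 0.045 m and angle between gauge_white's own z axis and vertical below 0.3 rad and linear speed of gauge_white below 0.03 m/s and contact force between gauge_white and tongs above 0.3 N and contact force between the fingers and tongs above 1 N and value of joint tongs_left above 0.1 rad and height (world z) of tongs above 0.06 m and contact force between gauge_white and pad below 0.05 N and contact force between gauge_white and case below 0.05 N and distance of each of gauge_steel_a, gauge_steel_b, jack_a, jack_b, ring_gauge, plug_gauge, vblock from where it was at the start of the episode below 0.012 m); the arm keeps its last pose, push and grip.
It fails at once if the fingers touch a gauge block: gauge blocks are handled with the tongs only (contact force between the fingers and gauge_white above 0.5 N or contact force between the fingers and gauge_steel_a above 0.5 N or contact force between the fingers and gauge_steel_b above 0.5 N).
It fails at once if the white block is dropped or set down on the pad, on the plate or in the lid (contact force between gauge_white and pad above 0.3 N or (horizontal distance between gauge_white and case above 0.085 m and height (world z) of gauge_white below 0.025 m)).
It fails at once if another gauge block or a gauge, jack or V-block is moved from its place (distance of any of gauge_steel_a, gauge_steel_b, jack_a, jack_b, ring_gauge, plug_gauge, vblock from where it was at the start of the episode above 0.02 m).
It also fails if it takes over 42 s, if anything falls off the work surface, if the arm or the gripper's body presses on something with over 40 N, if the wrist force passes 120 N, or if a joint passes its speed limit or range.

### The arm

A 7-joint arm with a two-finger parallel gripper is mounted at the origin on the work surface. World frame = base frame: x ahead of the robot, y to its left, z up, the work surface at z = 0. Lengths are in mm, angles in rad, forces in N, time in s.
With the tool pointing down it reaches from about 400 to 850 mm from the base axis. Payload 10.4 kg.
Tool frame: the origin (TCP) lies where the fingers leave the gripper's body, on its centre line; the fingertips stand arm.nose_length ahead of it and the grasp point (between the pads) lies 51 mm ahead of it (arm.nose_length is the distance from the TCP to the fingertips, in mm); z points along the fingers, y is the direction in which the jaws open and shut (so a half turn about z gives the same grasp; the last joint's range is limited). The gripper opens to 87 mm and grips with 3 to 60 N. Pads are 19 mm wide; open, the fingers measure 117 mm over their backs; the gripper's body (75 mm by 190 mm) begins 51 mm behind the grasp point.
Start: joints at [-1.174, 0.332, -0.065, 1.46, 0.022, 1.35, -0.088], TCP at [254.725, 570.754, 292.276] pointing down, gripper open.
Joint ranges: [-2.6, 2.6], [-0.5, 2.12], [-1.47, 1.34], [0.16, 2.42], [-1.27, 4.41], [0.06, 2.06], [-2.6, 2.6]. Speed limits (rad/s): [2.22, 2.22, 2.79, 2.79, 3.14, 3.14, 3.14].

### API

Orientations are given as [roll, pitch, yaw] about the fixed x, y, z axes, in that order (R = Rz(yaw) Ry(pitch) Rx(roll)).
In Python, from station import arm gives the robot as it stands.
- The arm moves only by the tool apply_moves, never from a script. Its argument "increments" is a list of rows, each an object of numbers: "wx", "wy", "wz": the turn, a rotation vector about the tool's x, y, z in units of 8 degrees (1.0 is 8 degrees); "x", "y", "z": the shift along the tool's x, y, z in units of 30 mm (1.0 is 30 mm); "gripper": the gripper command: -1 is shut, 1 is fully open, values between are in proportion. A call has 1 to 8 rows; each row shifts and turns the pose as measured when the row begins, along the tool's axes as they then stand; what a row does not reach is not made up. A row lasts 1/10 s, in which the tool goes at most 50 mm and 8.59 degrees, less where a joint would pass 70% of its speed; a pose out of reach is approached as far as the arm can. A call is refused whole if a number of a shift passes 1 or a number of a turn 1, either way. A call with a gripper value outside its range is refused whole. The fingers move at their own pace and stop on an object; "squeeze" is the grip in N (left out, the last holds). Time passes only in rows, so rows that do not move let the fingers close. It gives the time, the measured TCP pose, the force and the opening at its end, in the units of the state.
- arm.sense(): the state, without advancing time (a new reading comes with each control period).
- arm.camera(name): name is "side" or "top" or "wrist"; returns the picture (480x640x3 uint8, red, green, blue); there is no depth.
- arm.get_calibration(name): a dict with "fx", "fy", "cx", "cy" (pixels), "position" and "attitude" of the camera in the world. Camera axes: x right, y down, z forward; pixel columns grow to the right and rows downward; lengths in mm; the calibration is good to about 2 mm. A picture is of the moment at which its call begins: read the wrist's pose just before it. get_calibration takes no time and is no camera call; for the wrist camera it gives the pose at the moment of the call.
- arm.hand_in(): hands the job in, once; it reports no verdict.
The state is a dict: "clock": time; "q": joint angles; "joint_velocities": joint speeds; "tau": joint torques, N m; "ee_pos": TCP position; "eef_rot": TCP orientation; "force": force on the tool from outside, world axes, zero at the start; "moment": the same for the moment, N m; "gripper_width": finger opening in mm.
Only numpy, scipy, OpenCV 4.12 (cv2) and the standard library are available. Lean on these libraries where they do the work, as an engineer would, in place of code of your own. Each camera call takes 0.05 s, during which the arm holds its last target. There are 200 camera calls.

## Working session

There is one attempt and no reset: what is moved stays moved. The work goes in short steps, Python scripts to look and compute and a tool call to move; the robot and the scene stay as the last step left them, time stands still between calls to the robot, and variables do not carry over. Pictures are saved under pics/ and viewed, about 8 in all and at most 12, crops included, and the job is handed in when it is done.

Besides the shell and the picture viewer there is one more tool, called after "Emit:" as name([rows], argument=value, ...), one row to a line, values as JSON. apply_moves: Moves the arm, as the interface text tells. Its arguments: {"type":"object","properties":{"increments":{"type":"array"},"squeeze":{"type":"number"}},"required":["increments"]}

```bash
mkdir -p pics
python3 - <<'E'
from station import arm
import cv2
print(arm.sense(), arm.nose_length)
for n in ("top","side"):
    c=arm.get_calibration(n); print(n,c)
    cv2.imwrite(f"pics/{n}0.png",arm.camera(n)[:,:,::-1])
print(arm.get_calibration("wrist"))
E
```

```text
{'clock': 0.0, 'q': array([-1.17359485,  0.33291475, -0.06469232,  1.46095889,  0.02162592,
        1.34988401, -0.08851718]), 'joint_velocities': array([-6.93802690e-05, -5.07566559e-04,  5.02696818e-05,  9.73279315e-04,
       -1.26341461e-03, -2.37897506e-03,  1.09552997e-04]), 'tau': array([-5.67999723e-04, -6.23276424e+01,  2.41984375e-02, -3.89878428e+01,
       -6.12617657e-02,  4.04244557e-02,  1.93969368e-04]), 'ee_pos': array([254.63088047, 570.46163139, 291.41868398]), 'eef_rot': array([-3.14012701e+00,  9.50156832e-05,  2.72179387e+00]), 'force': array([0.23404944, 0.7542288 , 0.8579236 ]), 'moment': array([0.05247065, 0.00505114, 0.02850822]), 'gripper_width': 87.1307417714068} 69.7
top {'fx': 594.377379407332, 'fy': 594.377379407332, 'cx': 316.866226564446, 'cy': 234.4794490462698, 'position': array([ 293.98675819,  -22.34517064, 1807.00444569]), 'attitude': array([-2.96122126,  0.01563576, -1.58463995])}
side {'fx': 495.7906872345014, 'fy': 495.7906872345014, 'cx': 311.219374023802, 'cy': 249.62487517961972, 'position': array([ 369.31801472, 1074.12301811,  845.21632771]), 'attitude': array([-2.16200732e+00,  2.06430753e-03, -2.93972933e+00])}
{'fx': 352.85588975311526, 'fy': 352.85588975311526, 'cx': 318.7969538926573, 'cy': 244.59036203791587, 'position': array([194.95615578, 597.90015622, 383.24326721]), 'attitude': array([2.89446943e+00, 9.34406869e-04, 1.15202649e+00])}
```

View pics/top0.png

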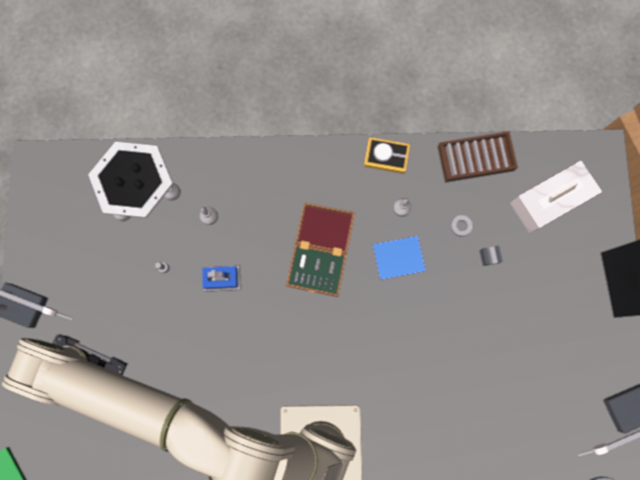

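View pics/side0.png

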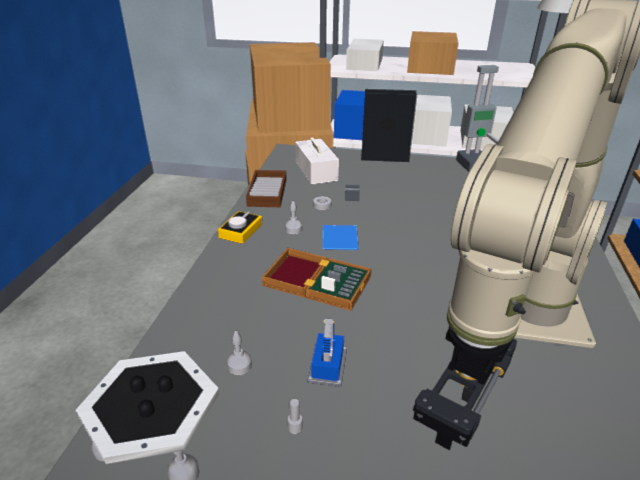

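The top view shows the blue holder at (220,277), plug gauge (162,267), jack (207,215), case (~320,250) with the white block at (303,261), and the pad at (399,257). The side view agrees: tongs stand in the holder, white block in the case at (328,284).

```bash
cat > h.py <<'E'
from station import arm
import cv2, numpy as np
from scipy.spatial.transform import Rotation as R
def ray(c,uv):
    d=R.from_euler('xyz',c['attitude']).as_matrix()@np.array([(uv[0]-c['cx'])/c['fx'],(uv[1]-c['cy'])/c['fy'],1])
    return d
def on(c,uv,z):
    d=ray(c,uv); p=np.array(c['position']); return (p+d*(z-p[2])/d[2])
def blobs(m,amin=20):
    cs,_=cv2.findContours(m.astype(np.uint8),cv2.RETR_EXTERNAL,cv2.CHAIN_APPROX_NONE)
    return sorted([c for c in cs if cv2.contourArea(c)>=amin],key=cv2.contourArea,reverse=True)
def rect(c,cal,z):
    p=np.array([on(cal,q[0],z)[:2] for q in c],np.float32)
    (x,y),(w,h),a=cv2.minAreaRect(p); return np.round([x,y,w,h,a],1)
E
python3 - <<'E'
from h import *
im=cv2.imread("pics/top0.png"); c=arm.get_calibration("top")
hsv=cv2.cvtColor(im,cv2.COLOR_BGR2HSV); H,S,V=[hsv[...,i].astype(int) for i in range(3)]
roi=np.zeros(H.shape,bool); roi[190:310,150:440]=1
for b in blobs(roi&(abs(H-108)<15)&(S>120),60): print('blue',cv2.boundingRect(b),rect(b,c,50),rect(b,c,4))
for b in blobs(roi&(V>200)&(S<40),8): print('white',cv2.boundingRect(b),rect(b,c,56))
m=roi&(S>60)&(abs(H-108)>20); 
for b in blobs(cv2.morphologyEx(m.astype(np.uint8),cv2.MORPH_CLOSE,np.ones((7,7))),300): print('case',cv2.boundingRect(b),rect(b,c,30))
for n,uv,z in(('plug',(162,267),40),('jack',(207,215),50),('jackb',(402,206),50)): print(n,on(c,uv,z))
cv2.imwrite("pics/z.png",cv2.resize(im[190:310,150:440],None,fx=2.7,fy=2.7,interpolation=cv2.INTER_CUBIC))
E
```

```text
blue (374, 237, 51, 42) [ 542.  -241.9  105.2  134.2   10.1] [ 548.5 -247.7  108.   137.7   10.1]
blue (203, 266, 34, 22) [491.4 292.   60.9  99.2   2. ] [496.6 300.3  62.5 101.8   2. ]
white (150, 190, 16, 20) [736.4 492.1  22.7  73.1  52.9]
white (300, 255, 5, 12) [535.9  44.7   9.9  34.   78.2]
case (286, 202, 69, 95) [574.3  -8.7 161.1 265.9  77.5]
plug [525.04881512 467.52108887  40.        ]
jack [680.36662222 332.98998302  50.        ]
jackb [ 698.02555938 -258.02196905   50.        ]
```

View pics/z.png

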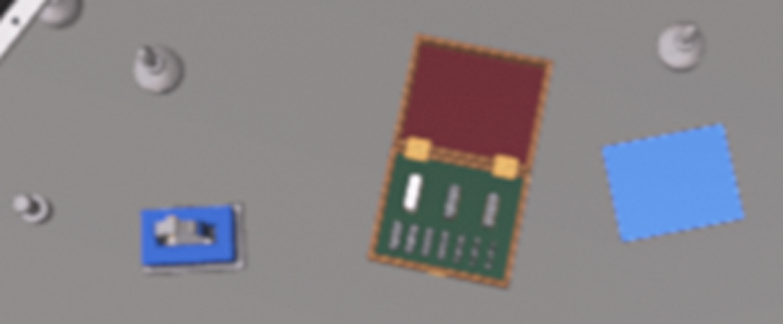

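The zoom shows the holder at a small yaw with tongs in it, white block in the case's +y slot (case yaw about -12°), two steel blocks beside it, lid on the far side. Sizes match (61x99, 108x138, 9.9x34 mm). Going over the holder.

Emit:
apply_moves([
  {"wz":-0.8,"x":-0.4,"y":-0.4,"gripper":1},
  {"wz":-0.8,"x":-0.4,"y":-0.6},
  {"wz":-0.8,"x":-0.5,"y":-0.8},
  {"wz":-0.8,"x":-0.6,"y":-1},
  {"x":-0.8,"y":-1},
  {"x":-0.8,"y":-1},
  {"x":-0.8,"y":-1},
  {"x":-0.8,"y":-1},
])

```text
$.increments[0]: bad value
```

```bash
cat >> h.py <<'E'
def go(x,y,z,yawdeg):
    s=arm.sense(); Rm=R.from_euler('xyz',s['eef_rot'])
    d=Rm.inv().apply(np.array([x,y,z])-s['ee_pos'])/30
    Rt=R.from_euler('xyz',[np.pi,0,np.radians(yawdeg)])
    w=np.degrees((Rm.inv()*Rt).as_rotvec())/8
    print('t',round(s['clock'],2),'pos',s['ee_pos'].round(1),'rot',np.degrees(s['eef_rot']).round(2),'w',round(s['gripper_width'],1),'F',s['force'].round(1),'\n need shift',d.round(2),'turn',w.round(2))
E
python3 -c "
from h import *
go(491,292,260,182)"
```

```text
t 0.1 pos [254.6 570.5 291.6] rot [-179.93    0.    155.95] w 87.2 F [ 0.2  0.1 -0.3] 
 need shift [-10.98  -5.26   1.06] turn [-0.01 -0.   -3.26]
```

Emit:
apply_moves([
  {"wx":0,"wy":0,"wz":-0.8,"x":-0.4,"y":-0.4,"z":0,"gripper":1},
  {"wx":0,"wy":0,"wz":-0.8,"x":-0.4,"y":-0.6,"z":0,"gripper":1},
  {"wx":0,"wy":0,"wz":-0.8,"x":-0.5,"y":-0.8,"z":0,"gripper":1},
  {"wx":0,"wy":0,"wz":-0.8,"x":-0.6,"y":-1,"z":0,"gripper":1},
  {"wx":0,"wy":0,"wz":0,"x":-0.8,"y":-1,"z":0,"gripper":1},
  {"wx":0,"wy":0,"wz":0,"x":-0.8,"y":-1,"z":0,"gripper":1},
  {"wx":0,"wy":0,"wz":0,"x":-0.8,"y":-1,"z":0,"gripper":1},
  {"wx":0,"wy":0,"wz":0,"x":-0.8,"y":-1,"z":0,"gripper":1},
])

```text
clock: 0.9
ee_pos: [392.7, 356.8, 287.6]
eef_rot: [-3.137, -0.006, -3.084]
force: [0.5, 1.0, 0.5]
gripper_width: 87.1
```

```bash
python3 -c "
from h import *
go(491,292,260,182)"
```

```text
t 0.9 pos [392.7 356.8 287.6] rot [-179.72   -0.35 -176.69] w 87.1 F [0.5 1.  0.5] 
 need shift [-3.15 -2.34  0.91] turn [-0.04 -0.04  0.16]
```

Emit:
apply_moves([
  {"wx":0,"wy":0,"wz":0.1,"x":-0.9,"y":-0.7,"z":0.3,"gripper":1},
  {"wx":0,"wy":0,"wz":0.1,"x":-0.9,"y":-0.7,"z":0.3,"gripper":1},
  {"wx":0,"wy":0,"wz":0,"x":-0.9,"y":-0.7,"z":0.3,"gripper":1},
  {"wx":0,"wy":0,"wz":0,"x":-0.5,"y":-0.2,"z":0,"gripper":1},
  {"wx":0,"wy":0,"wz":0,"x":0,"y":0,"z":0,"gripper":1},
])

```text
clock: 1.4
ee_pos: [497.8, 282.7, 259.0]
eef_rot: [-3.134, -0.006, -3.121]
force: [-1.1, 1.0, -0.9]
gripper_width: 86.7
```

```bash
python3 -c "
from h import *
go(491,292,260,182)
c=arm.get_calibration('wrist'); im=arm.camera('wrist'); cv2.imwrite('pics/w1.png',im[:,:,::-1]); np.save('w1',c,allow_pickle=True); print(c['position'],c['attitude'])"
```

```text
t 1.4 pos [497.8 282.7 259. ] rot [-179.59   -0.33 -178.82] w 86.7 F [-1.1  1.  -0.9] 
 need shift [ 0.22  0.31 -0.03] turn [-0.05 -0.04 -0.1 ]
[432.81575723 282.33739791 351.05377856] [2.90033601 0.0071691  1.59241358]
```

View pics/w1.png

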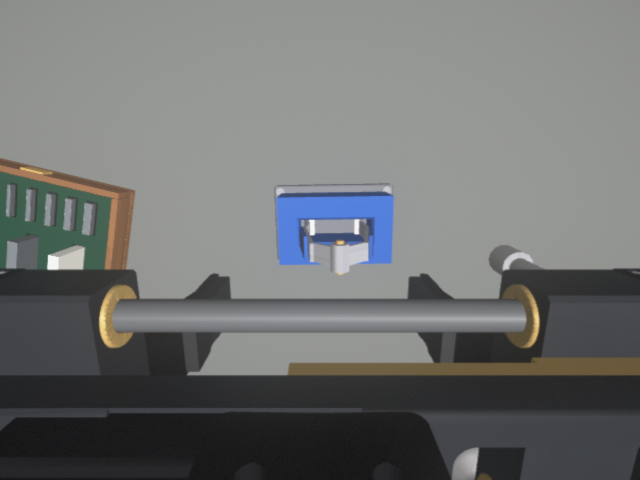

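The wrist picture shows the holder's top (278-393, 195-265), hinge cylinder of the tongs from (340,242) to (340,272), plug gauge at the right (515,262) and the case on the left.

```bash
python3 -c "
from h import *
c=np.load('w1.npy',allow_pickle=True).item()
for uv in((340,242),(340,257),(340,272)): print(uv,on(c,uv,136)[:2].round(1))
for uv in((279,196),(392,195),(279,264),(392,264)): print(uv,on(c,uv,50)[:2].round(1))
im=cv2.imread('pics/w1.png');hsv=cv2.cvtColor(im,cv2.COLOR_BGR2HSV);H,S,V=[hsv[...,i].astype(int) for i in range(3)]
m=(abs(H-112)<15)&(S>120); m[:150]=0
for b in blobs(m,100): print(rect(b,c,50))
cv2.imwrite('pics/w1z.png',cv2.resize(im[170:290,260:420],None,fx=4,fy=4,interpolation=cv2.INTER_CUBIC))
"
```

```text
(340, 242) [483.8 295.2]
(340, 257) [493.5 295.5]
(340, 272) [503.5 295.9]
(279, 196) [465.2 247. ]
(392, 195) [462.2 342.9]
(279, 264) [525.6 246.7]
(392, 264) [523.2 347.3]
[493.6 295.2  60.8  99.3   2.2]
```

View pics/w1z.png

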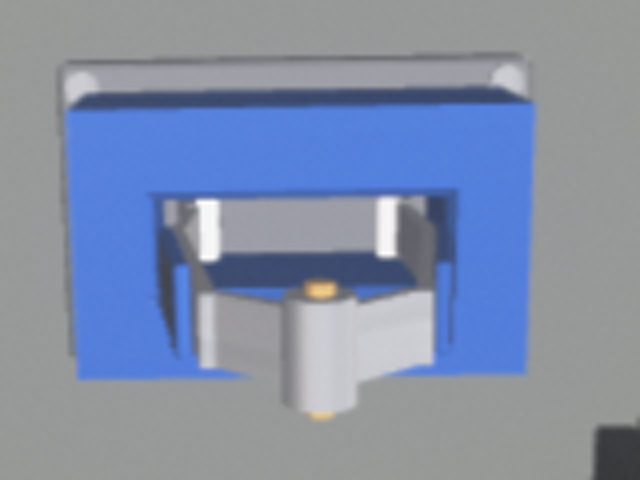

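Zoom confirms the tongs stand square and centred; hinge and holder centres agree (493.5, 295.4). Centre first, then lower.

Emit:
apply_moves([
  {"wx":0,"wy":0,"wz":-0.1,"x":0.15,"y":0.45,"z":0,"gripper":1},
  {"wx":0,"wy":0,"wz":0,"x":0,"y":0,"z":0,"gripper":1},
])

```text
clock: 1.65
ee_pos: [489.3, 300.6, 259.1]
eef_rot: [-3.136, -0.008, -3.101]
force: [-0.0, 0.1, -0.2]
gripper_width: 87.1
```

```bash
python3 -c "
from h import *
go(493.5,295.4,143,182.1)"
```

```text
t 1.65 pos [489.3 300.6 259.1] rot [-179.67   -0.43 -177.7 ] w 87.1 F [-0.   0.1 -0.2] 
 need shift [-0.16 -0.16  3.87] turn [-0.04 -0.05  0.03]
```

Emit:
apply_moves([
  {"wx":0,"wy":-0.05,"wz":0.02,"x":-0.14,"y":-0.14,"z":0.2,"gripper":1},
  {"wx":0,"wy":0,"wz":0,"x":0,"y":0,"z":0,"gripper":1},
  {"wx":0,"wy":0,"wz":0,"x":0,"y":0,"z":0.5,"gripper":1},
  {"wx":0,"wy":0,"wz":0,"x":0,"y":0,"z":0,"gripper":1},
])

```text
clock: 2.05
ee_pos: [491.5, 299.3, 238.0]
eef_rot: [-3.137, 0.0, -3.098]
force: [-0.1, -0.5, 0.7]
gripper_width: 87.3
```

```bash
python3 -c "
from h import *
go(493.5,295.4,143,182.1)"
```

```text
t 2.05 pos [491.5 299.3 238. ] rot [-1.7975e+02  3.0000e-02 -1.7752e+02] w 87.3 F [-0.1 -0.5  0.7] 
 need shift [-0.06 -0.12  3.17] turn [-0.03  0.    0.05]
```

Emit:
apply_moves([
  {"wx":0,"wy":0,"wz":0.04,"x":-0.05,"y":-0.12,"z":0,"gripper":1},
  {"wx":0,"wy":0,"wz":0,"x":0,"y":0,"z":0.5,"gripper":1},
  {"wx":0,"wy":0,"wz":0,"x":0,"y":0,"z":0.6,"gripper":1},
  {"wx":0,"wy":0,"wz":0,"x":0,"y":0,"z":0.6,"gripper":1},
  {"wx":0,"wy":0,"wz":0,"x":0,"y":0,"z":0.5,"gripper":1},
  {"wx":0,"wy":0,"wz":0,"x":0,"y":0,"z":0.2,"gripper":1},
  {"wx":0,"wy":0,"wz":0,"x":0,"y":0,"z":0,"gripper":1},
])

```text
clock: 2.75
ee_pos: [494.0, 294.7, 163.0]
eef_rot: [-3.139, 0.003, -3.106]
force: [-0.0, -0.0, -0.7]
gripper_width: 87.2
```

```bash
python3 -c "
from h import *
go(493.5,295.4,143,182.1)"
```

```text
t 2.75 pos [494.  294.7 163. ] rot [-1.7983e+02  1.6000e-01 -1.7794e+02] w 87.2 F [-0.  -0.  -0.7] 
 need shift [0.02 0.02 0.67] turn [-0.02  0.02 -0.01]
```

Emit:
apply_moves([
  {"wx":0,"wy":0,"wz":0,"x":0.02,"y":0.02,"z":0.4,"gripper":1},
  {"wx":0,"wy":0,"wz":0,"x":0,"y":0,"z":0.2,"gripper":1},
  {"wx":0,"wy":0,"wz":0,"x":0,"y":0,"z":0.0,"gripper":1},
])

```text
clock: 3.05
ee_pos: [494.0, 295.6, 144.6]
eef_rot: [-3.14, 0.004, -3.106]
force: [-0.0, -0.5, 0.7]
gripper_width: 87.1
```

```bash
python3 -c "
from h import *
go(493.5,295.4,143,182.1)"
```

```text
t 3.05 pos [494.  295.6 144.6] rot [-179.89    0.25 -177.95] w 87.1 F [-0.  -0.5  0.7] 
 need shift [ 0.02 -0.01  0.05] turn [-0.01  0.03 -0.01]
```

Emit:
apply_moves([
  {"wx":0,"wy":0,"wz":0,"x":0,"y":0,"z":0.04,"gripper":0.3},
  {"wx":0,"wy":0,"wz":0,"x":0,"y":0,"z":0,"gripper":0.12},
  {"wx":0,"wy":0,"wz":0,"x":0,"y":0,"z":0,"gripper":0.12},
  {"wx":0,"wy":0,"wz":0,"x":0,"y":0,"z":0,"gripper":0.12},
  {"wx":0,"wy":0,"wz":0,"x":0,"y":0,"z":0,"gripper":0.12},
  {"wx":0,"wy":0,"wz":0,"x":0,"y":0,"z":0,"gripper":0.12},
], squeeze=20)

```text
clock: 3.65
ee_pos: [494.6, 296.0, 144.6]
eef_rot: [-3.141, 0.006, -3.106]
force: [0.6, -1.5, -0.8]
gripper_width: 51.2
```

```bash
python3 -c "
from h import *
go(493.5,295.4,260,182.1)"
```

```text
t 3.65 pos [494.6 296.  144.6] rot [-179.95    0.35 -177.95] w 51.2 F [ 0.6 -1.5 -0.8] 
 need shift [ 0.01 -0.02 -3.85] turn [-0.01  0.04 -0.01]
```

Emit:
apply_moves([
  {"wx":0,"wy":0,"wz":0,"x":0,"y":0,"z":0,"gripper":0.09},
  {"wx":0,"wy":0,"wz":0,"x":0,"y":0,"z":0,"gripper":0.09},
  {"wx":0,"wy":0,"wz":0,"x":0,"y":0,"z":-0.2,"gripper":0.09},
  {"wx":0,"wy":0,"wz":0,"x":0,"y":0,"z":-0.4,"gripper":0.09},
  {"wx":0,"wy":0,"wz":0,"x":0,"y":0,"z":-0.4,"gripper":0.09},
  {"wx":0,"wy":0,"wz":0,"x":0,"y":0,"z":-0.5,"gripper":0.09},
  {"wx":0,"wy":0,"wz":0,"x":0,"y":0,"z":-0.5,"gripper":0.09},
  {"wx":0,"wy":0,"wz":0,"x":0,"y":0,"z":-0.5,"gripper":0.09},
])

```text
clock: 4.45
ee_pos: [493.6, 295.6, 225.0]
eef_rot: [-3.14, 0.005, -3.106]
force: [0.4, 0.8, -1.0]
gripper_width: 47.3
```

Emit:
apply_moves([
  {"wx":0,"wy":0,"wz":0,"x":0,"y":0,"z":-0.6,"gripper":0.09},
  {"wx":0,"wy":0,"wz":0,"x":0,"y":0,"z":-0.6,"gripper":0.09},
  {"wx":0,"wy":0,"wz":0,"x":0,"y":0,"z":-0.5,"gripper":0.09},
  {"wx":0,"wy":0,"wz":0,"x":0,"y":0,"z":-0.4,"gripper":0.09},
  {"wx":0,"wy":0,"wz":0,"x":0,"y":0,"z":0,"gripper":0.09},
  {"wx":0,"wy":0,"wz":0,"x":0,"y":0,"z":0,"gripper":0.09},
])

```text
clock: 5.05
ee_pos: [493.9, 296.0, 299.3]
eef_rot: [3.138, 0.013, -3.106]
force: [1.3, 0.3, -1.0]
gripper_width: 47.6
```

```bash
python3 -c "
from h import *
go(536,42,265,168)
c=arm.get_calibration('wrist'); im=arm.camera('wrist'); cv2.imwrite('pics/w2.png',im[:,:,::-1]); np.save('w2',c,allow_pickle=True)"
```

```text
t 5.05 pos [493.9 296.  299.3] rot [ 179.77    0.72 -177.98] w 47.6 F [ 1.3  0.3 -1. ] 
 need shift [-1.09 -8.51  1.12] turn [0.04 0.09 1.75]
```

View pics/w2.png

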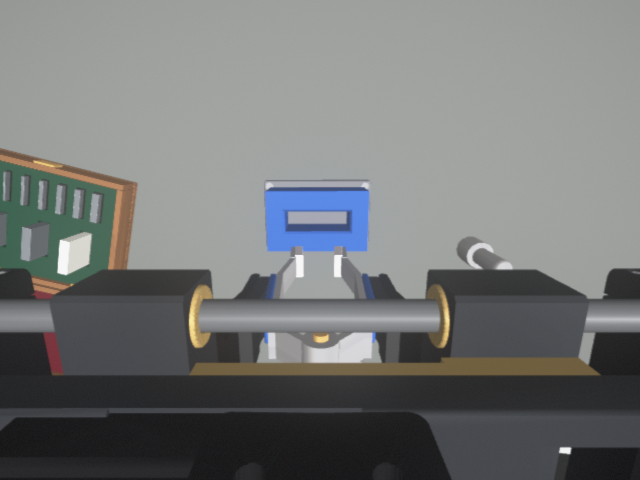

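The tongs are lifted clear (jaw faces at x≈299 and 340, row 262), holder empty below, white block visible at (75,253). Moving over the case.

Emit:
apply_moves([
  {"wx":0,"wy":0,"wz":0.4,"x":0,"y":-0.4,"z":0,"gripper":0.09},
  {"wx":0,"wy":0,"wz":0.5,"x":-0.1,"y":-0.7,"z":0,"gripper":0.09},
  {"wx":0,"wy":0,"wz":0.5,"x":-0.1,"y":-0.9,"z":0.1,"gripper":0.09},
  {"wx":0,"wy":0,"wz":0.3,"x":-0.1,"y":-0.9,"z":0.1,"gripper":0.09},
  {"wx":0,"wy":0,"wz":0,"x":0,"y":-0.9,"z":0.1,"gripper":0.09},
  {"wx":0,"wy":0,"wz":0,"x":0,"y":-0.9,"z":0.1,"gripper":0.09},
  {"wx":0,"wy":0,"wz":0,"x":0,"y":-0.8,"z":0.1,"gripper":0.09},
  {"wx":0,"wy":0,"wz":0,"x":0,"y":-0.5,"z":0.1,"gripper":0.09},
])

```text
clock: 5.9
ee_pos: [473.4, 112.9, 272.6]
eef_rot: [3.141, 0.002, 2.934]
force: [-0.1, -0.2, -2.0]
gripper_width: 47.5
```

```bash
python3 -c "
from h import *
go(538,47,265,168)"
```

```text
t 5.9 pos [473.4 112.9 272.6] rot [1.7998e+02 1.4000e-01 1.6812e+02] w 47.5 F [-0.1 -0.2 -2. ] 
 need shift [-2.56 -1.71  0.26] turn [0.   0.02 0.01]
```

Emit:
apply_moves([
  {"wx":0,"wy":0,"wz":0,"x":-0.6,"y":-0.4,"z":0.05,"gripper":0.09},
  {"wx":0,"wy":0,"wz":0,"x":-0.8,"y":-0.4,"z":0.05,"gripper":0.09},
  {"wx":0,"wy":0,"wz":0,"x":-0.5,"y":-0.4,"z":0.05,"gripper":0.09},
  {"wx":0,"wy":0,"wz":0,"x":-0.3,"y":-0.2,"z":0,"gripper":0.09},
  {"wx":0,"wy":0,"wz":0,"x":0,"y":0,"z":0,"gripper":0.09},
  {"wx":0,"wy":0,"wz":0,"x":0,"y":0,"z":0,"gripper":0.09},
])

```text
clock: 6.5
ee_pos: [529.1, 55.8, 264.8]
eef_rot: [-3.14, -0.002, 2.934]
force: [0.0, 0.6, -0.8]
gripper_width: 47.7
```

```bash
python3 -c "
from h import *
go(538,47,265,168)
c=arm.get_calibration('wrist'); im=arm.camera('wrist'); cv2.imwrite('pics/w3.png',im[:,:,::-1]); np.save('w3',[c,arm.sense()],allow_pickle=True)"
```

```text
t 6.5 pos [529.1  55.8 264.8] rot [-1.7991e+02 -1.2000e-01  1.6812e+02] w 47.7 F [ 0.   0.6 -0.8] 
 need shift [-0.35 -0.23 -0.01] turn [-0.01 -0.02  0.02]
```

View pics/w3.png

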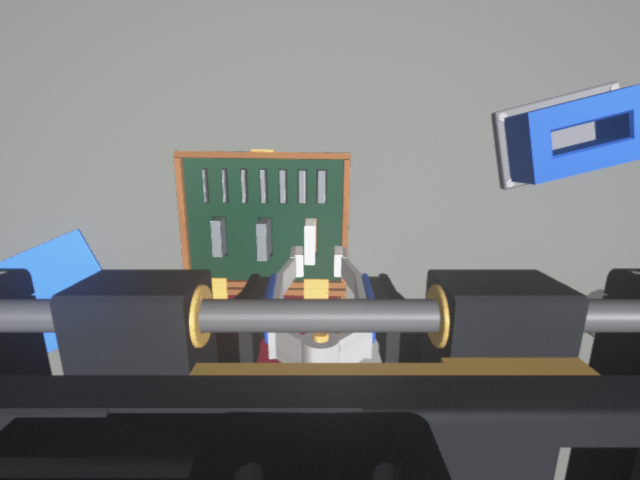

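Case below: white block at (310,245) about under the jaws (299/340, 262), steel blocks at (263,240), (218,237), row of fixed blocks above; the case looks square with the image. Closer crop for edges.

```bash
python3 -c "
from h import *
im=cv2.imread('pics/w3.png')
z=cv2.resize(im[205:285,270:370],None,fx=8,fy=8,interpolation=cv2.INTER_CUBIC)
for k in range(0,100,10): cv2.putText(z,str(270+k),(k*8,8),0,.35,(0,255,255)); cv2.line(z,(k*8,10),(k*8,16),(0,255,255))
for k in range(0,80,10): cv2.putText(z,str(205+k),(0,k*8+4),0,.35,(0,255,255)); cv2.line(z,(24,k*8),(30,k*8),(0,255,255))
cv2.imwrite('pics/w3z.png',z[:600])"
```

```text
(no output)
```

View pics/w3z.png

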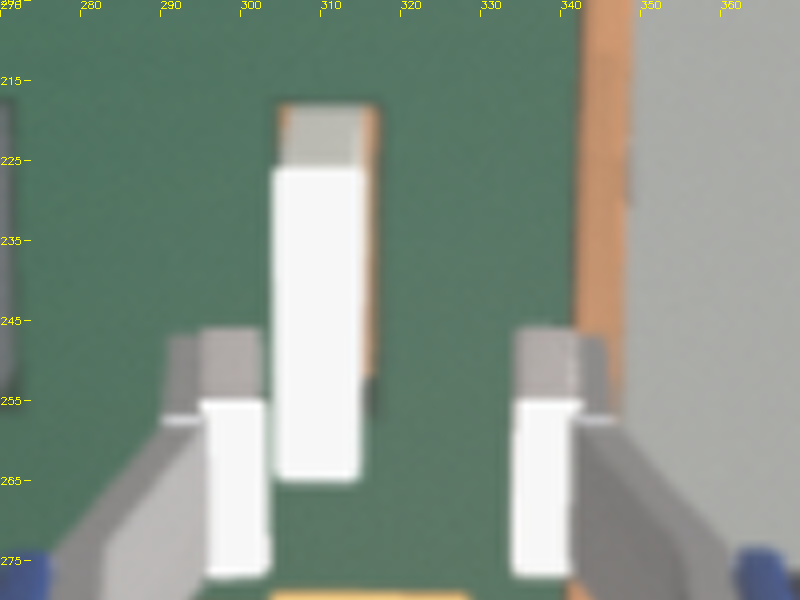

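The crop shows the block's top face at columns 303.5-315, rows 225.5-265, standing slightly off in its slot; jaw tips' near edges at row 246, inner edges at columns 302.5 and 333.8, so the jaw gap is about 20 mm.

```bash
python3 -c "
from h import *
c,s=np.load('w3.npy',allow_pickle=True)
Rm=R.from_euler('xyz',s['eef_rot'])
T=lambda p: Rm.inv().apply(p-s['ee_pos']).round(1)
P=[on(c,u,56) for u in((303.3,225.7),(315.5,225.7),(314.7,265),(304.2,265))]
m=sum(P)/4; print('size',np.linalg.norm(P[0]-P[1]),np.linalg.norm(P[3]-P[2]),np.linalg.norm(P[0]-P[3]),'yaw',np.degrees(np.arctan2(*(((P[3]+P[2])-(P[0]+P[1]))[[1,0]]))))
print('block',m,'in tool',T(m))
z=s['ee_pos'][2]-134.6
a,b=on(c,(302.5,246),z),on(c,(333.8,246),z); print('tips near edge',T(a),T(b),'gap',np.linalg.norm(a-b))
for u in((295.3,255),(304,277.5),(333.5,277.5),(342.5,255)): print(T(on(c,u,z+22)))
"
```

```text
size 10.573282774438571 9.357092859255667 35.625251401193395 yaw -12.11764768949529
block [538.02721116  45.78980436  56.        ] in tool [-11.3  -7.7 208.8]
tips near edge [  7.4 -10.3 134.6] [  7.4  10.4 134.6] gap 20.721916223992952
[  7.4 -13.7 112.6]
[ -6.8  -8.6 112.6]
[ -6.8   9.5 112.6]
[  7.5  14.7 112.6]
```

Emit:
apply_moves([
  {"wx":0,"wy":0,"wz":0,"x":-0.3,"y":-0.2,"z":0.2,"gripper":0.09},
  {"wx":0,"wy":0,"wz":0,"x":0,"y":0,"z":0.3,"gripper":0.09},
  {"wx":0,"wy":0,"wz":0,"x":0,"y":0,"z":0.2,"gripper":0.09},
  {"wx":0,"wy":0,"wz":0,"x":0,"y":0,"z":0,"gripper":0.09},
])

```text
clock: 6.95
ee_pos: [536.2, 49.8, 241.8]
eef_rot: [-3.141, -0.003, 2.938]
force: [-0.6, 0.3, -1.8]
gripper_width: 47.2
```

```bash
python3 -c "
from h import *
go(538,45.8,168,167.9)"
```

```text
t 6.95 pos [536.2  49.8 241.8] rot [-1.7996e+02 -1.5000e-01  1.6833e+02] w 47.2 F [-0.6  0.3 -1.8] 
 need shift [-0.09 -0.12  2.46] turn [-0.01 -0.02  0.05]
```

Emit:
apply_moves([
  {"wx":0,"wy":0,"wz":0.05,"x":-0.09,"y":-0.13,"z":0.2,"gripper":0.09},
  {"wx":0,"wy":0,"wz":0,"x":0,"y":0,"z":0.3,"gripper":0.09},
  {"wx":0,"wy":0,"wz":0,"x":0,"y":0,"z":0.3,"gripper":0.09},
  {"wx":0,"wy":0,"wz":0,"x":0,"y":0,"z":0,"gripper":0.09},
  {"wx":0,"wy":0,"wz":0,"x":0,"y":0,"z":0,"gripper":0.09},
])

```text
clock: 7.45
ee_pos: [537.7, 45.3, 215.1]
eef_rot: [-3.141, -0.004, 2.931]
force: [0.8, -0.3, -1.2]
gripper_width: 47.8
```

```bash
python3 -c "
from h import *
go(538,45.8,168,167.9)"
```

```text
t 7.45 pos [537.7  45.3 215.1] rot [-179.94   -0.2   167.91] w 47.8 F [ 0.8 -0.3 -1.2] 
 need shift [-0.01  0.02  1.57] turn [-0.01 -0.03  0.  ]
```

Emit:
apply_moves([
  {"wx":0,"wy":0,"wz":0,"x":0,"y":0.02,"z":0.3,"gripper":0.09},
  {"wx":0,"wy":0,"wz":0,"x":0,"y":0,"z":0.3,"gripper":0.09},
  {"wx":0,"wy":0,"wz":0,"x":0,"y":0,"z":0.3,"gripper":0.09},
  {"wx":0,"wy":0,"wz":0,"x":0,"y":0,"z":0.3,"gripper":0.09},
  {"wx":0,"wy":0,"wz":0,"x":0,"y":0,"z":0.2,"gripper":0.09},
  {"wx":0,"wy":0,"wz":0,"x":0,"y":0,"z":0,"gripper":0.09},
])

```text
clock: 8.05
ee_pos: [537.5, 46.2, 169.2]
eef_rot: [-3.141, -0.004, 2.931]
force: [0.3, 0.0, -1.1]
gripper_width: 47.4
```

```bash
python3 -c "
from h import *
go(538,45.8,168,167.9)
c=arm.get_calibration('wrist'); im=arm.camera('wrist'); np.save('w4',[c,arm.sense()],allow_pickle=True)
z=cv2.resize(im[190:310,240:400,::-1],None,fx=5,fy=5,interpolation=cv2.INTER_CUBIC)
for k in range(0,160,10): cv2.putText(z,str(240+k),(k*5,8),0,.35,(0,255,255)); cv2.line(z,(k*5,10),(k*5,16),(0,255,255))
for k in range(0,120,10): cv2.putText(z,str(190+k),(0,k*5+4),0,.35,(0,255,255))
cv2.imwrite('pics/w4z.png',z)"
```

```text
t 8.05 pos [537.5  46.2 169.2] rot [-179.94   -0.22  167.93] w 47.4 F [ 0.3  0.  -1.1] 
 need shift [-0.02 -0.01  0.04] turn [-0.01 -0.03  0.  ]
```

View pics/w4z.png

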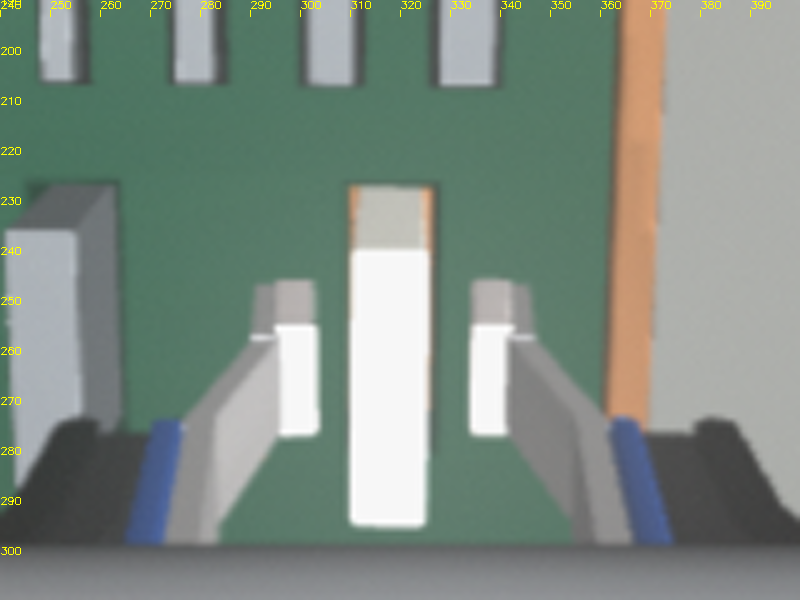

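Jaws straddle the block symmetrically (inner edges 302/333, block 309-325, mid columns 317.5 vs 316.7; row mids 266 vs 267). Squeeze.

Emit:
apply_moves([
  {"wx":0,"wy":0,"wz":0,"x":0,"y":0,"z":0,"gripper":0.05},
  {"wx":0,"wy":0,"wz":0,"x":0,"y":0,"z":0,"gripper":0},
  {"wx":0,"wy":0,"wz":0,"x":0,"y":0,"z":0,"gripper":-0.05},
  {"wx":0,"wy":0,"wz":0,"x":0,"y":0,"z":0,"gripper":-0.2},
  {"wx":0,"wy":0,"wz":0,"x":0,"y":0,"z":0,"gripper":-0.5},
  {"wx":0,"wy":0,"wz":0,"x":0,"y":0,"z":0,"gripper":-1},
  {"wx":0,"wy":0,"wz":0,"x":0,"y":0,"z":0,"gripper":-1},
], squeeze=30)

```text
clock: 8.8
ee_pos: [538.3, 46.2, 170.8]
eef_rot: [3.141, -0.002, 2.931]
force: [-0.2, 0.5, -1.7]
gripper_width: 41.6
```

```bash
python3 -c "
from h import *
go(538,45.8,260,167.9)"
```

```text
t 8.8 pos [538.3  46.2 170.8] rot [ 1.7999e+02 -9.0000e-02  1.6793e+02] w 41.6 F [-0.2  0.5 -1.7] 
 need shift [ 0.01 -0.01 -2.97] turn [ 0.   -0.01  0.  ]
```

Emit:
apply_moves([
  {"wx":0,"wy":0,"wz":0,"x":0,"y":0,"z":-0.2,"gripper":-1},
  {"wx":0,"wy":0,"wz":0,"x":0,"y":0,"z":-0.2,"gripper":-1},
  {"wx":0,"wy":0,"wz":0,"x":0,"y":0,"z":-0.2,"gripper":-1},
  {"wx":0,"wy":0,"wz":0,"x":0,"y":0,"z":-0.3,"gripper":-1},
  {"wx":0,"wy":0,"wz":0,"x":0,"y":0,"z":-0.3,"gripper":-1},
  {"wx":0,"wy":0,"wz":0,"x":0,"y":0,"z":-0.3,"gripper":-1},
  {"wx":0,"wy":0,"wz":0,"x":0,"y":0,"z":-0.4,"gripper":-1},
  {"wx":0,"wy":0,"wz":0,"x":0,"y":0,"z":-0.4,"gripper":-1},
])

```text
clock: 9.6
ee_pos: [538.1, 46.0, 245.3]
eef_rot: [-3.141, -0.002, 2.931]
force: [0.5, 0.3, -2.0]
gripper_width: 41.6
```

Emit:
apply_moves([
  {"wx":0,"wy":0,"wz":0,"x":0,"y":0,"z":-0.4,"gripper":-1},
  {"wx":0,"wy":0,"wz":0,"x":0,"y":0,"z":0,"gripper":-1},
  {"wx":0,"wy":0,"wz":0,"x":0,"y":0,"z":0,"gripper":-1},
])

```text
clock: 9.9
ee_pos: [538.9, 46.1, 261.0]
eef_rot: [3.14, 0.001, 2.931]
force: [0.3, -0.7, -3.1]
gripper_width: 41.7
```

```bash
python3 -c "
from h import *
go(550,-245,255,167.9)
c=arm.get_calibration('wrist'); im=arm.camera('wrist'); np.save('w5',[c,arm.sense()],allow_pickle=True)
cv2.imwrite('pics/w5.png',im[:,:,::-1])"
```

```text
t 9.9 pos [538.9  46.1 261. ] rot [1.7992e+02 5.0000e-02 1.6791e+02] w 41.7 F [ 0.3 -0.7 -3.1] 
 need shift [-2.39 -9.41  0.19] turn [0.01 0.01 0.  ]
```

View pics/w5.png

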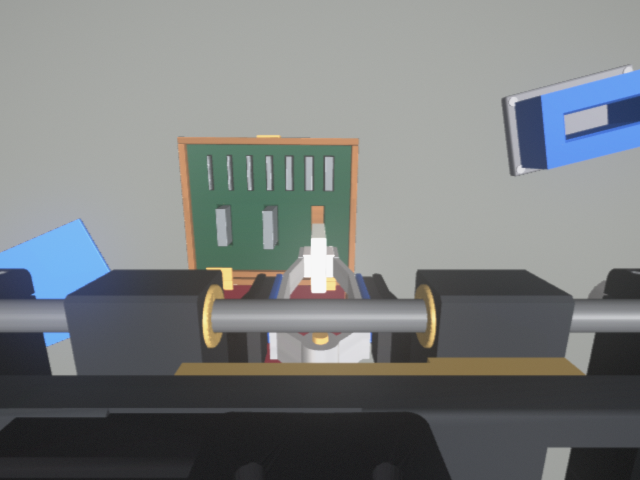

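The block hangs in the closed jaws at (319,262), its slot at (317,215) is empty, the steel blocks in place. On to the pad.

Emit:
apply_moves([
  {"wx":0,"wy":0,"wz":0,"x":0,"y":-0.3,"z":0,"gripper":-1},
  {"wx":0,"wy":0,"wz":0,"x":-0.1,"y":-0.5,"z":0,"gripper":-1},
  {"wx":0,"wy":0,"wz":0,"x":-0.2,"y":-0.7,"z":0,"gripper":-1},
  {"wx":0,"wy":0,"wz":0,"x":-0.2,"y":-0.8,"z":0,"gripper":-1},
  {"wx":0,"wy":0,"wz":0,"x":-0.2,"y":-0.8,"z":0,"gripper":-1},
  {"wx":0,"wy":0,"wz":0,"x":-0.2,"y":-0.8,"z":0,"gripper":-1},
  {"wx":0,"wy":0,"wz":0,"x":-0.2,"y":-0.8,"z":0,"gripper":-1},
  {"wx":0,"wy":0,"wz":0,"x":-0.2,"y":-0.8,"z":0,"gripper":-1},
])

```text
clock: 10.75
ee_pos: [539.3, -135.0, 257.4]
eef_rot: [-3.14, -0.005, 2.932]
force: [-0.0, -0.3, -2.1]
gripper_width: 41.9
```

```bash
python3 -c "
from h import *
go(550,-245,245,167.9)"
```

```text
t 10.75 pos [ 539.3 -135.   257.4] rot [-179.93   -0.26  168.  ] w 41.9 F [-0.  -0.3 -2.1] 
 need shift [-1.11 -3.51  0.41] turn [-0.01 -0.03  0.01]
```

Emit:
apply_moves([
  {"wx":0,"wy":0,"wz":0,"x":-0.2,"y":-0.8,"z":0,"gripper":-1},
  {"wx":0,"wy":0,"wz":0,"x":-0.3,"y":-0.8,"z":0,"gripper":-1},
  {"wx":0,"wy":0,"wz":0,"x":-0.3,"y":-0.8,"z":0,"gripper":-1},
  {"wx":0,"wy":0,"wz":0,"x":-0.2,"y":-0.5,"z":0,"gripper":-1},
  {"wx":0,"wy":0,"wz":0,"x":0,"y":-0.2,"z":0,"gripper":-1},
  {"wx":0,"wy":0,"wz":0,"x":0,"y":0,"z":0,"gripper":-1},
  {"wx":0,"wy":0,"wz":0,"x":0,"y":0,"z":0,"gripper":-1},
])

```text
clock: 11.45
ee_pos: [542.2, -248.6, 254.9]
eef_rot: [-3.136, -0.01, 2.919]
force: [0.2, 0.8, -3.4]
gripper_width: 41.6
```

```bash
python3 -c "
from h import *
go(550,-245,245,167.9)
c=arm.get_calibration('wrist'); im=arm.camera('wrist'); s=arm.sense()
cv2.imwrite('pics/w6.png',im[:,:,::-1])
hsv=cv2.cvtColor(im,cv2.COLOR_RGB2HSV);H,S,V=[hsv[...,i].astype(int) for i in range(3)]
for b in blobs((abs(H-108)<15)&(S>100),500): print('pad',cv2.boundingRect(b),rect(b,c,4))
print('block under tcp',R.from_euler('xyz',s['eef_rot']).apply([0,0,180])+s['ee_pos'])
"
```

```text
t 11.45 pos [ 542.2 -248.6  254.9] rot [-179.68   -0.55  167.27] w 41.6 F [ 0.2  0.8 -3.4] 
 need shift [-0.23  0.18  0.33] turn [-0.04 -0.07 -0.08]
pad (237, 155, 170, 144) [ 564.  -248.1  135.7  146.1   10.2]
block under tcp [ 540.30848255 -248.98798667   74.9874022 ]
```

View pics/w6.png

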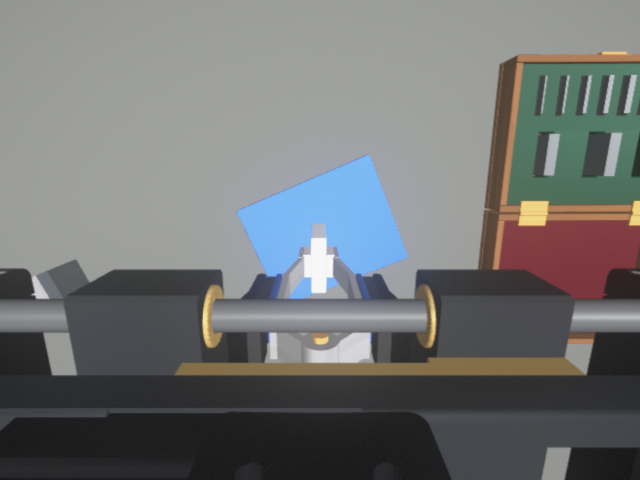

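The block hangs over the pad (block at (319,260), pad corners visible at (237,212), (370,155), (407,257)); the wrist mask merged with the tongs' blue grips, so its centre is unreliable and I keep the top-camera one. Small nudge, then settle.

Emit:
apply_moves([
  {"wx":0,"wy":0,"wz":0,"x":-0.2,"y":0.1,"z":0.1,"gripper":-1},
  {"wx":0,"wy":0,"wz":0,"x":0,"y":0,"z":0,"gripper":-1},
  {"wx":0,"wy":0,"wz":0,"x":0,"y":0,"z":0,"gripper":-1},
  {"wx":0,"wy":0,"wz":0,"x":0,"y":0,"z":0,"gripper":-1},
])

```text
clock: 11.9
ee_pos: [550.1, -243.4, 251.6]
eef_rot: [-3.138, -0.01, 2.924]
force: [0.0, -0.1, -1.6]
gripper_width: 41.4
```

```bash
python3 -c "
from h import *
go(550,-245,245,167.9)
c=arm.get_calibration('wrist')
P=[on(c,u,4)[:2] for u in((237,212),(370,155),(407,257))]
im=arm.camera('wrist'); g=im[215:300,300:340].astype(int); m=(g.min(2)>225); print('white px in jaws',m.sum(), 'qd',abs(arm.sense()['joint_velocities']).max())
go(550,-245,245,167.9)
print(arm.hand_in())"
```

```text
t 11.9 pos [ 550.1 -243.4  251.6] rot [-179.77   -0.55  167.56] w 41.4 F [ 0.  -0.1 -1.6] 
 need shift [-0.01 -0.05  0.22] turn [-0.03 -0.07 -0.04]
white px in jaws 1109 qd 0.004443292917546777
t 11.95 pos [ 550.1 -243.5  251.6] rot [-179.77   -0.54  167.56] w 41.3 F [ 0.6 -0.5 -1.8] 
 need shift [-0.01 -0.05  0.22] turn [-0.03 -0.07 -0.04]
the job is handed in; nothing more can be done
None
```

The white block is hanging upright in the squeezed tongs over the middle of the pad. I handed the job in at about 12 s. I gripped the tongs, lifted them out of the holder, closed the jaws on the block and drew it straight up out of its slot.

**Last checks:**
- The gripper is at (550, -243.5) mm. The pad centre is estimated at (550, -245).
- The block's underside is about 87 mm above the plate, worked out from how far the tongs were lifted.
- The finger opening is 41.3 mm, which fits jaws closed on the 9 mm block.
- Joint speeds are about 0, and white still shows between the jaws.
- In the picture taken just after the lift, the steel blocks were still in their slots. I did not check the jacks, ring, plug gauge or V-block again at the end. The wrist force reading never passed a few newtons.

**Disagreements:**
- The wrist camera could not confirm the pad's centre. Its mask gave 564, -248 because the blue of the tongs' grips merged with the pad. I used the top camera's value instead, corrected by 2–3 mm because its holder position was off by that much from the wrist camera's.
- The first move call was refused because its rows were incomplete. Nothing moved.

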